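# Put the barista's tools back in the caddy

## Task

Put the barista's tools back in the wooden caddy, each standing upright and flat in the recess of its own seat: the walnut-handled tamper in the black rubber seat, the black leveler in the blue one, the steel dosing cup in the cork one and the brown-lidded cocoa shaker in the white drip pot. Set them down, do not drop them. Leave the small black-handled tamper, which belongs to another machine, and the yellow-lidded shaker, which holds cleaning powder, where they stand.

Things in the scene. Friction and masses are not known exactly. Their poses are not given: they have to be found in the camera images.
- tamper: The espresso tamper to be put away: polished steel base 54 mm in diameter and 18 mm high, thin neck, dark walnut handle 38 mm in diameter where it is thickest (62 to 76 mm up; it tapers below and is rounded above) with a small steel disc on top. 88 mm tall, 0.34 kg, standing upright on the counter. Origin: centre of its underside, z up.
- leveler: The coffee leveler to be put away: a plain black drum with two thin brass bands and a brass disc in the middle of its top, 54 mm in diameter from 9 to 41 mm up, on a steel foot 50 mm in diameter. 44 mm tall, 0.30 kg, standing on the counter. Origin: centre of its underside, z up.
- dosing_cup: The dosing cup to be put away: plain straight steel cup, open at the top, empty, 53 mm outside diameter, 56 mm tall, 3 mm wall, 0.12 kg, standing upright on the counter. Origin: centre of its underside, z up.
- cocoa_shaker: The cocoa shaker to be put away: steel body 48 mm in diameter and 60 mm high, dark brown domed lid 50 mm in diameter with small black holes. 80 mm tall, 0.16 kg, standing upright on the counter. Origin: centre of its underside, z up.
- small_tamper: Look-alike to be left alone: smaller tamper, aluminium base 47 mm in diameter, black plastic handle 32 mm in diameter, 80 mm tall, standing on the counter. Origin: centre of its underside, z up.
- cleaner_shaker: Look-alike to be left alone: the shaker of machine-cleaning powder, the same as the cocoa shaker (steel, 48 mm, 80 mm tall) but with a yellow lid. Origin: centre of its underside, z up.
- tamper_seat: The black rubber seat for the tamper; round recess 70 mm in diameter. 80 x 80 mm, 10 mm high; recess 6 mm deep, its floor 4 mm above the origin. Fixed in the wooden caddy, a tray 94 x 340 mm with walls 12 mm high, where the four seats sit in any order in one row along their y axes, 82 mm apart; x points across the caddy. Origin: centre of the underside, z up.
- leveler_seat: The blue seat for the leveler; round recess 70 mm in diameter. 80 x 80 mm, 10 mm high; recess 6 mm deep, its floor 4 mm above the origin. Fixed in the wooden caddy, a tray 94 x 340 mm with walls 12 mm high, where the four seats sit in any order in one row along their y axes, 82 mm apart; x points across the caddy. Origin: centre of the underside, z up.
- cup_seat: The tan cork seat for the dosing cup; round recess 70 mm in diameter. 80 x 80 mm, 10 mm high; recess 6 mm deep, its floor 4 mm above the origin. Fixed in the wooden caddy, a tray 94 x 340 mm with walls 12 mm high, where the four seats sit in any order in one row along their y axes, 82 mm apart; x points across the caddy. Origin: centre of the underside, z up.
- shaker_seat: The white drip pot for the cocoa shaker; square recess 70 x 70 mm. 80 x 80 mm, 10 mm high; recess 6 mm deep, its floor 4 mm above the origin. Fixed in the wooden caddy, a tray 94 x 340 mm with walls 12 mm high, where the four seats sit in any order in one row along their y axes, 82 mm apart; x points across the caddy. Origin: centre of the underside, z up.
There are look-alikes about, which are no part of the job. Leave any green look-alike of the leveler alone. What is shaped like the cocoa_shaker but purple or red is not meant.

How it is judged:
At the end, for the whole second after the job is handed in: Tamper, leveler, dosing cup and cocoa shaker each stand in the recess of their own seat: on its floor (within 3 mm in height), within 14 mm of its centre, tilted less than 0.08 rad, released and at rest; the small tamper and the cleaner shaker still stand upright within 20 mm of where they were (horizontal distance between tamper and tamper_seat below 0.014 m and z of tamper in the frame of tamper_seat between 0.001 and 0.007 m and angle between each of tamper, leveler, dosing_cup, cocoa_shaker's own z axis and vertical below 0.08 rad and linear speed of each of tamper, leveler, dosing_cup, cocoa_shaker below 0.02 m/s and horizontal distance between leveler and leveler_seat below 0.014 m and z of leveler in the frame of leveler_seat between 0.001 and 0.007 m and horizontal distance between dosing_cup and cup_seat below 0.014 m and z of dosing_cup in the frame of cup_seat between 0.001 and 0.007 m and horizontal distance between cocoa_shaker and shaker_seat below 0.014 m and z of cocoa_shaker in the frame of shaker_seat between 0.001 and 0.007 m and distance of each of small_tamper, cleaner_shaker from where it was at the start of the episode below 0.02 m and angle between each of small_tamper, cleaner_shaker's own z axis and vertical below 0.1 rad); the robot touches nothing.
It fails at once if the small black-handled tamper is moved more than 20 mm from where it stood (distance of small_tamper from where it was at the start of the episode above 0.02 m).
It fails at once if the yellow-lidded cleaner shaker is moved more than 20 mm from where it stood (distance of cleaner_shaker from where it was at the start of the episode above 0.02 m).
It fails at once if one of the four tools is dropped: it falls free of the fingers faster than 0.8 m/s (from over 3 cm) ((contact force between the fingers and tamper below 0.1 N and linear speed of tamper above 0.8 m/s) or (contact force between the fingers and leveler below 0.1 N and linear speed of leveler above 0.8 m/s) or (contact force between the fingers and dosing_cup below 0.1 N and linear speed of dosing_cup above 0.8 m/s) or (contact force between the fingers and cocoa_shaker below 0.1 N and linear speed of cocoa_shaker above 0.8 m/s)).
It also fails if it takes over 112 s, if anything falls off the work surface, if the arm or the gripper's body presses on something with over 40 N, if the wrist force passes 120 N, or if a joint passes its speed limit or range.

## Robot

A 7-joint arm with a two-finger parallel gripper is mounted at the origin on the work surface. World frame = base frame: x ahead of the robot, y to its left, z up, the work surface at z = 0. Lengths are in m, angles in rad, forces in N, time in s.
With the tool pointing down it reaches from about 0.425 to 0.95 m from the base axis. Payload 4.7 kg.
Tool frame: the origin (TCP) lies between the finger pads; the fingertips stand 25 mm ahead of it and the grasp point (between the pads) lies 6 mm ahead of it; z points along the fingers, y is the line along which they close (so a half turn about z gives the same grasp; the last joint's range is limited). The gripper opens to 85 mm and grips with 20 to 120 N. Pads are 22 mm wide; open, the fingers measure 114 mm over their backs; the gripper's body (76 mm by 85 mm) begins 54 mm behind the grasp point. The pads swing forward as they close: fully open they stand 13 mm farther back than shut.
Start: joints at [-1.352, 0.469, -0.049, 1.532, 0.024, 1.141, -0.082], TCP at [0.166, 0.654, 0.256] pointing down, gripper open.
Joint ranges: [-2.59, 2.59], [-0.33, 1.99], [-1.39, 1.29], [0.1, 2.45], [-1.04, 4.18], [0.21, 1.99], [-2.66, 2.66]. Speed limits (rad/s): [2.57, 2.57, 3.14, 3.14, 3.14, 3.14, 3.14].

## Interface

Orientations are given as a 3x3 rotation matrix whose columns are the frame's x, y, z axes.
In Python, from rig import * gives the robot as it stands. Calls block until the motion is done:
- movep(position, orientation): joint-space move of the TCP to a pose.
- move_l(position, attitude=None, feed=0.15, until_force=None): straight line of the TCP; attitude=None keeps the orientation; feed is the mean speed in m/s. With until_force (N) it stops when the force on the tool has changed by that much, and returns True; else False.
- move_joints(angles): joint-space move.
- command_gripper(opening, newtons=None): finger opening in m; newtons is the grip in N (None keeps the last); returns when the fingers have stopped.
- sleep(seconds).
- inverse_kinematics(position, orientation): joint angles nearest the present ones, or None.
- sense(): the state.
- camera(name): name is "scene" or "top"; returns (picture, depth): 420x560x3 uint8, red, green, blue; 420x560 float32, m along the optical axis (not along the pixel's ray), 0 where there is no reading.
- camera_params(name): a dict with "K" (3x3 intrinsics, pixels), "dist" ([k1, k2, p1, p2, k3] as OpenCV has them; the pictures are not rectified), "position" and "rotation" of the camera in the world. Camera axes: x right, y down, z forward; pixel columns grow to the right and rows downward; lengths in m; the calibration is good to about 2 mm. A picture is of the moment at which its call begins. camera_params takes no time and is no camera call.
A pose or a line that the arm cannot do raises Unreachable and nothing moves.
- finish_job(): hands the job in; it is judged then, once.
The state is a dict: "time_s": time; "joint_pos": joint angles; "qd": joint speeds; "joint_efforts": joint torques, N m; "position": TCP position; "tcp_rot": TCP orientation; "wrist_force": force on the tool from outside, world axes, zero at the start; "ft_torque": the same for the moment, N m; "finger_gap": finger opening in m; "gripper_force": force on a finger pad.
Only numpy, scipy, OpenCV 4.12 (cv2) and the standard library are available. Lean on these libraries where they do the work, as an engineer would, in place of code of your own. Each camera call takes 0.05 s, during which the arm holds its last target. There are 200 camera calls.

## Working session

There is one attempt and no reset: what is moved stays moved. The work goes in short steps, each a Python script; the robot and the scene stay as the last script left them, time stands still between calls to the robot, and variables do not carry over. Pictures are saved under pics/ and viewed, at most 14 in all, crops included, and the job is handed in when it is done.

```bash
ls; mkdir -p pics; python3 - <<'E'
from rig import *
import cv2, numpy as np
for n in ("scene","top"):
    p,d=camera(n); cv2.imwrite(f"pics/{n}0.png",p[:,:,::-1]); np.save(f"{n}0.npy",d); np.save(f"{n}0rgb.npy",p)
    c=camera_params(n); print(n,c)
s=sense(); print(s["time_s"],s["tcp_rot"],s["finger_gap"])
E
```

```text
pics
scene {'K': array([[484.06039023,   0.        , 278.56256067],
       [  0.        , 484.06039023, 209.33472245],
       [  0.        ,   0.        ,   1.        ]]), 'dist': array([-0.01808516,  0.        ,  0.        ,  0.        ,  0.        ]), 'position': array([ 0.91206411, -0.59662032,  0.99851886]), 'rotation': array([[ 0.85081399,  0.41169213, -0.32653506],
       [ 0.5253665 , -0.67861947,  0.51328906],
       [-0.01027598, -0.60826409, -0.79366819]])}
top {'K': array([[530.57967603,   0.        , 273.84965783],
       [  0.        , 530.57967603, 200.21040811],
       [  0.        ,   0.        ,   1.        ]]), 'dist': array([-0.04287422,  0.        ,  0.        ,  0.        ,  0.        ]), 'position': array([0.33284301, 0.01446152, 1.3950377 ]), 'rotation': array([[ 0.00631172, -0.98858418,  0.1505373 ],
       [-0.99997679, -0.00585385,  0.00348455],
       [-0.00256355, -0.1505558 , -0.98859819]])}
0.1 [[-9.69466148e-01  2.45224880e-01 -3.82868414e-04]
 [ 2.45225172e-01  9.69464554e-01 -1.75899119e-03]
 [-6.01710463e-05 -1.79917138e-03 -9.99998380e-01]] 0.08496285052515991
```

View pics/top0.png

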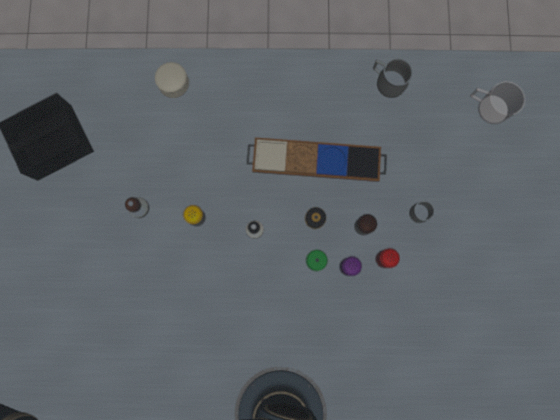

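View pics/scene0.png

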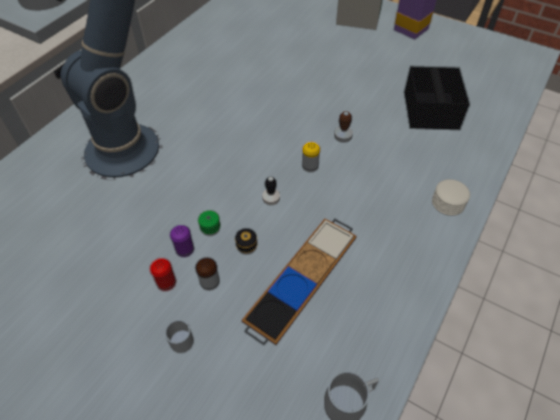

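Candidates in the top picture:
- **Tampers:** walnut (135,205) and small black (254,228). I choose walnut.
- **Levelers:** black with brass (316,217) and green (316,260). I choose black.
- **Shakers:** brown (366,224), yellow (193,215), purple (351,266) and red (388,258). I choose brown.
- **Cups:** small cup (421,212), plus mugs at (393,78) and (500,102). I choose the small cup.
- **Seats:** white (270,155), cork (302,158), blue (333,160) and black (363,162).

Next I measure, and check the choice in a crop.

```bash
cat > vis.py <<'E'
import numpy as np, cv2
from rig import *
from scipy.optimize import least_squares
def cloud(n,p,d):
    c=camera_params(n); v,u=np.nonzero(d>0)
    q=cv2.undistortPoints(np.c_[u,v].astype(np.float64)[:,None],c["K"],c["dist"])[:,0]
    z=d[v,u]; P=np.c_[q*z[:,None],z]@c["rotation"].T+c["position"]
    return P,p[v,u],np.c_[u,v]
# seeds in top picture, wall band (z0,z1), radius
OBJ=dict(tamper=((142,208),.002,.016,.027),leveler=((316,217),.012,.039,.027),dosing_cup=((421,212),.005,.054,.0265),
 cocoa_shaker=((366,222),.005,.056,.024),small_tamper=((255,230),.002,.014,.0235),cleaner=((193,214),.005,.056,.024))
def fit(P,xy,z0,z1,r):
    P=P[(P[:,2]>z0)&(P[:,2]<z1)]; c=np.array(xy,float)
    for R in (.05,.04,.036):
        Q=P[np.hypot(*(P[:,:2]-c).T)<R]
        if len(Q)<15: return c,len(Q),9
        s=least_squares(lambda a:np.hypot(*(Q[:,:2]-a).T)-r,c,loss="soft_l1",f_scale=.002); c=s.x
    return c,len(Q),np.median(abs(np.hypot(*(Q[:,:2]-c).T)-r))
E
python3 - <<'E'
from vis import *
C={n:cloud(n,np.load(n+"0rgb.npy"),np.load(n+"0.npy")) for n in("scene","top")}
P,_,uv=C["top"]
for n,(P_,_,_) in C.items():
    m=(abs(P_[:,0]-.45)<.1)&(abs(P_[:,1])<.3)&(P_[:,2]<.005); print(n,"floor z",np.median(P_[m,2]),P_[m,2].std())
for k,(s,z0,z1,r) in OBJ.items():
    near=P[np.hypot(*(uv-s).T)<5]; x=near[:,:2].mean(0)
    for n in C:
        Q=C[n][0]; f=fit(Q,x,z0,z1,r)
        c=f[0]; T=Q[np.hypot(*(Q[:,:2]-c).T)<.03]; zt=T[:,2].max() if len(T) else 0
        top=T[T[:,2]>zt-.012] if len(T) else T
        print(k,n,f[0].round(4),f[1],round(f[2],4),"ztop",zt.round(3),"topctr",((top[:,:2].max(0)+top[:,:2].min(0))/2).round(4),"mean",top[:,:2].mean(0).round(4))
import cv2
for n in C:
    P,col,uv=C[n]; hsv=cv2.cvtColor(col[None],cv2.COLOR_RGB2HSV)[0].astype(int)
    ref=C["top"]; 
    for k,s in dict(white=(270,155),cork=(302,158),blue=(333,160),black=(363,162)).items():
        ct=ref[0][np.hypot(*(ref[2]-s).T)<4][:,:2].mean(0)
        near=np.hypot(*(P[:,:2]-ct).T)
        med=np.median(col[near<.015],0)
        m=(near<.062)&(P[:,2]>-.002)&(P[:,2]<.0115)&(abs(col.astype(int)-med).max(1)<28)
        img=np.zeros((420,560),np.uint8); img[uv[m][:,1],uv[m][:,0]]=1
        img=cv2.morphologyEx(img,cv2.MORPH_OPEN,np.ones((3,3)))
        sel=img[uv[:,1],uv[:,0]]>0
        print(n,k,med,cv2.minAreaRect((P[sel][:,:2]*1000).astype(np.float32)),np.median(P[sel][:,2]).round(4))
t=cv2.imread("pics/scene0.png")[80:350,130:400]; cv2.imwrite("pics/crop0.png",cv2.resize(t,(600,600),interpolation=cv2.INTER_CUBIC))
E
```

```text
scene floor z -0.0005158833091384318 0.0019702301039016424
top floor z -5.1926531610013704e-05 0.0026386125823469595
tamper scene [0.5197 0.3791] 75 0.0013 ztop 0.095 topctr [0.5204 0.3752] mean [0.5208 0.3734]
tamper top [0.5205 0.3738] 84 0.0039 ztop 0.093 topctr [0.5218 0.3763] mean [0.5216 0.3768]
leveler scene [ 0.4933 -0.0881] 136 0.0007 ztop 0.049 topctr [ 0.4954 -0.0893] mean [ 0.4959 -0.091 ]
leveler top [ 0.4953 -0.0877] 41 0.0006 ztop 0.051 topctr [ 0.4958 -0.0866] mean [ 0.4947 -0.0868]
dosing_cup scene [ 0.5122 -0.3667] 514 0.0017 ztop 0.06 topctr [ 0.511  -0.3658] mean [ 0.5129 -0.3666]
dosing_cup top [ 0.5115 -0.3631] 296 0.0018 ztop 0.063 topctr [ 0.5116 -0.3637] mean [ 0.5108 -0.3647]
cocoa_shaker scene [ 0.4747 -0.2158] 236 0.0006 ztop 0.082 topctr [ 0.4756 -0.2166] mean [ 0.4778 -0.2186]
cocoa_shaker top [ 0.4774 -0.2145] 68 0.0005 ztop 0.086 topctr [ 0.4751 -0.2142] mean [ 0.4761 -0.2144]
small_tamper scene [0.464 0.07 ] 76 0.0014 ztop 0.083 topctr [0.4682 0.0669] mean [0.4677 0.0663]
small_tamper top [0.4636 0.0637] 104 0.0059 ztop 0.086 topctr [0.4668 0.0708] me
[... 582 characters left out ...]
2656), 29.34604835510254) 0.0091
scene black [32. 32. 32.] ((640.1488647460938, -212.05270385742188), (68.34999084472656, 56.299705505371094), 49.552978515625) 0.0092
top white [133. 130. 119.] ((671.2830810546875, 27.691898345947266), (46.483097076416016, 67.93958282470703), 4.847102165222168) 0.009
top cork [103.  81.  60.] ((662.1094970703125, -41.612159729003906), (24.4184513092041, 17.275053024291992), 24.4117374420166) 0.0084
top blue [ 35.  61. 111.] ((648.2079467773438, -139.88800048828125), (16.27012062072754, 47.36149597167969), 56.60195541381836) 0.0093
top black [37. 38. 42.] ((655.248291015625, -213.63804626464844), (33.3280029296875, 51.66499710083008), 69.0402603149414) 0.0091
```

View pics/crop0.png

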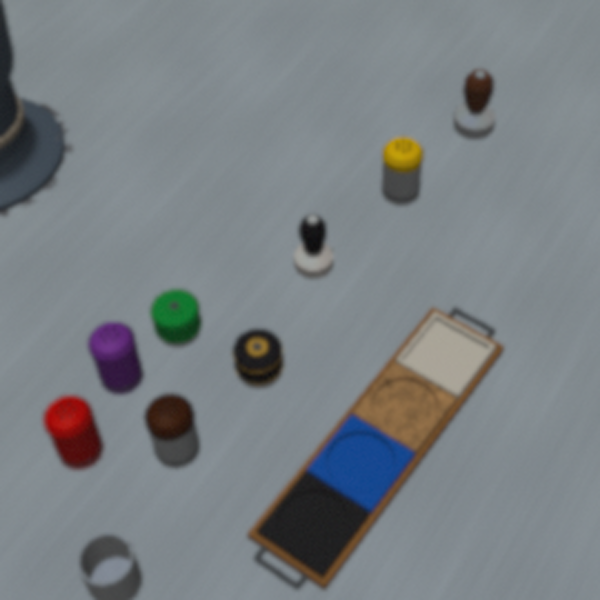

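The crop shows walnut tamper (478,95), small black tamper (313,240), yellow shaker (402,165), black/brass leveler (258,355), brown-lidded cocoa shaker (172,430) and steel cup (110,570). The seats run white, cork, blue, black, so the choices are confirmed. Next is a robust caddy fit, then the pick.

```bash
python3 - <<'E'
from vis import *
import json
out={}
for n in("scene","top"):
    p=np.load(n+"0rgb.npy"); c=camera_params(n); h=cv2.cvtColor(p,cv2.COLOR_RGB2HSV).astype(int); H,S,V=h[...,0],h[...,1],h[...,2]
    v,u=np.indices(V.shape); q=cv2.undistortPoints(np.c_[u.ravel(),v.ravel()].astype(float)[:,None],c["K"],c["dist"])[:,0]
    r=np.c_[q,np.ones(len(q))]@c["rotation"].T; t=(.010-c["position"][2])/r[:,2]; X=(c["position"]+r*t[:,None])[:,:2].reshape(420,560,2)
    x,y=X[...,0],X[...,1]
    M=dict(white=((S<50)&(V>100)&(np.hypot(x-.665,y-.031)<.07)&(H<50)),blue=((H>98)&(H<125)&(S>150)&(np.hypot(x-.65,y+.133)<.07)),black=((V<60)&(S<90)&(np.hypot(x-.642,y+.215)<.07)))
    for k,m in M.items():
        m=cv2.morphologyEx(m.astype(np.uint8),cv2.MORPH_OPEN,np.ones((3,3)))
        cs,_=cv2.findContours(m,cv2.RETR_EXTERNAL,cv2.CHAIN_APPROX_NONE); cc=max(cs,key=cv2.contourArea)[:,0]
        w=X[cc[:,1],cc[:,0]]*1000; R=cv2.minAreaRect(w.astype(np.float32)); print(n,k,np.round(R[0],1),np.round(R[1],1),round(R[2],1))
        out.setdefault(k,[]).append(R[0])
i=np.array([0,2,3]); C=np.array([np.mean(out[k],0) for k in("white","blue","black")])/1000
d=C[2]-C[0]; d/=np.linalg.norm(d); c0=(C-np.outer(i*.082,d)).mean(0)
seats={k:list(c0+d*.082*j) for j,k in enumerate(("white","cork","blue","black"))}
print(d,np.linalg.norm(C[2]-C[0]),(C-[seats[k] for k in("white","blue","black")]).round(4),seats)
json.dump(dict(seats=seats,d=list(d)),open("seats.json","w"))
E
cat > job.py <<'E'
from vis import *
import json
J=json.load(open("seats.json")); SEAT={k:np.array(v) for k,v in J["seats"].items()}; a=-np.array(J["d"])  # caddy +y
xc=np.array([a[1],-a[0]])                                             # caddy +x
def rot(s):
    y=np.r_[s*xc,0]; z=np.array([0,0,-1.]); return np.c_[np.cross(y,z),y,z]
def best(p):
    c=[(abs(q[6]),s) for s in(1,-1) if (q:=inverse_kinematics(p,rot(s))) is not None]; return rot(min(c)[1])
UP=.22
def show(t): s=sense(); print(t,"t%.1f"%s["time_s"],"gap%.4f"%s["finger_gap"],"F%.1f"%s["gripper_force"],s["position"].round(4),s["wrist_force"].round(1))
def pick(xy,h,opening,N=45):
    p=np.r_[xy,UP]; R=best(p); command_gripper(opening); movep(p,R)
    move_l(np.r_[xy,h],feed=.12); show("at"); command_gripper(0,N); show("grip"); move_l(np.r_[xy,UP],feed=.15); show("up")
def place(xy,h,opening):
    p=np.r_[xy,UP]; movep(p,best(p)); move_l(np.r_[xy,h+.018],feed=.15)
    print(move_l(np.r_[xy,h+.0025],feed=.02,until_force=5)); show("down")
    command_gripper(opening); sleep(.2); show("open"); move_l(np.r_[xy,UP],feed=.15)
E
```

```text
scene white [661.7  31.9] [80.7 81. ] 86.0
scene blue [ 650.1 -134.3] [81.4 78.1] 86.1
scene black [ 644.5 -215.5] [78.3 77.6] 86.2
top white [666.4  29.3] [80.  80.8] 86.0
top blue [ 654.7 -135.6] [76.  77.6] 85.6
top black [ 649.  -217.3] [80.4 81. ] 86.1
[-0.07003059 -0.99754484] 0.2476077763795465 [[ 0.0001  0.0012]
 [-0.0001 -0.0007]
 [-0.     -0.0004]] {'white': [np.float64(0.6639894771205513), np.float64(0.029397803922361115)], 'cork': [np.float64(0.6582469688267363), np.float64(-0.05240087331936122)], 'blue': [np.float64(0.6525044605329211), np.float64(-0.13419955056108357)], 'black': [np.float64(0.646761952239106), np.float64(-0.2159982278028059)]}
```

```bash
python3 - <<'E'
from job import *
pick((.4943,-.0879),.035,.075)
place(SEAT["blue"],.035,.066)
p,d=camera("scene"); cv2.imwrite("pics/s1.png",p[:,:,::-1])
p,d=camera("top"); cv2.imwrite("pics/t1.png",cv2.resize(p[100:280,100:460,::-1],None,fx=2.2,fy=2.2,interpolation=cv2.INTER_CUBIC))
E
```

```text
at t4.9 gap0.0751 F0.0 [ 0.4948 -0.0879  0.0356] [ 0.3 -0.4  0.4]
grip t5.3 gap0.0528 F46.4 [ 0.4946 -0.0879  0.0358] [-1.9  0.5  6.3]
up t6.6 gap0.0526 F47.5 [ 0.4937 -0.0877  0.2192] [-1.1  0.2 -2.5]
True
down t9.1 gap0.0525 F48.1 [ 0.6527 -0.1342  0.0459] [-0.2  0.8  4.7]
open t9.6 gap0.0658 F0.0 [ 0.6517 -0.1336  0.0445] [0.1 0.2 0. ]
```

View pics/s1.png

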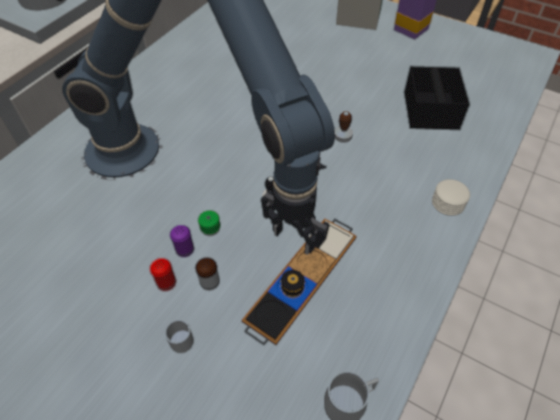

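The leveler stands in the blue seat (292,282). Contact came about 10 mm above table grasp height, though, so I check its height and centring.

```bash
python3 - <<'E'
from job import *
s=SEAT["blue"]
for n in("scene","top"):
    p,d=camera(n); P,col,uv=cloud(n,p,d)
    c,N,r=fit(P,s,.02,.045,.027)
    T=P[np.hypot(*(P[:,:2]-c).T)<.018]
    print(n,"leveler",c,N,r,"off",c-s,"top z",np.median(T[:,2]),T[:,2].std())
    for k,q in SEAT.items():
        L=(P[:,:2]-q)@np.c_[xc,a]; rr=np.hypot(*L.T)
        m=(rr<.028); e=(abs(L).max(1)<.039)&(rr>.038)
        print(k,"floor",np.median(P[m,2]).round(4),"rim",np.median(P[e,2]).round(4),len(P[e]))
    if n=="scene": cv2.imwrite("pics/c1.png",cv2.resize(p[210:350,230:370,::-1],(600,600),interpolation=cv2.INTER_CUBIC))
E
```

```text
scene leveler [ 0.65121983 -0.13462285] 120 0.0005289182255398348 off [-0.00128463 -0.0004233 ] top z 0.5370227676939853 0.21809763060770715
white floor 0.0099 rim 0.0142 167
cork floor 0.0095 rim 0.0161 283
blue floor 0.5341 rim 0.5016 1365
black floor 0.0096 rim 0.0176 543
top leveler [ 0.65250446 -0.13419955] 5 9 off [0. 0.] top z 0.5394738830860467 0.004187586872189078
white floor 0.0104 rim 0.0144 207
cork floor nan rim 0.5522 179
blue floor 0.5397 rim 0.5414 395
black floor 0.0108 rim 0.0171 202
  return _methods._mean(a, axis=axis, dtype=dtype,
  ret = ret.dtype.type(ret / rcount)
```

View pics/c1.png

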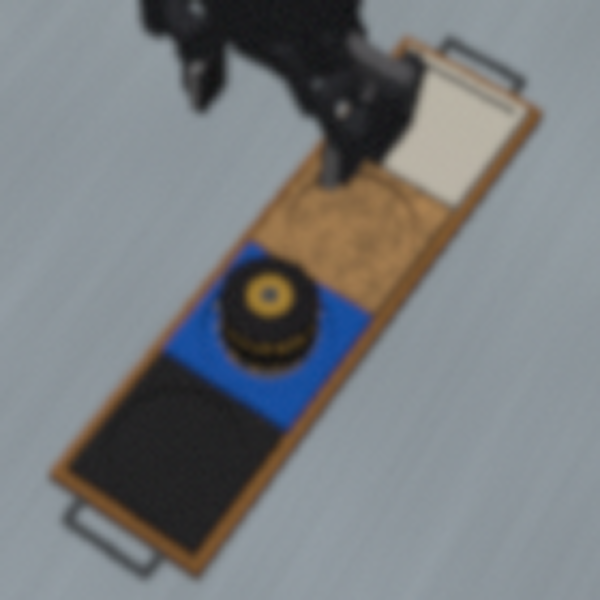

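The seat floor is about 10 mm above the table (a 6 mm tray bottom), so that contact was correct. The leveler is within 2 mm of centre. I correct the seats for parallax (y −1.2 mm) and carry on with cup, shaker and tamper.

```bash
cat >> job.py <<'E'
for k in SEAT: SEAT[k]=SEAT[k]+[0,-.0012]
E
sed -i 's/h+.0025/h+.006/; s/h+.018/h+.022/' job.py
python3 - <<'E'
from job import *
pick((.5118,-.365),.042,.076,35)
place(SEAT["cork"],.042,.066)
pick((.4757,-.2152),.045,.072,40)
place(SEAT["white"],.045,.062)
p,d=camera("scene"); cv2.imwrite("pics/s2.png",p[:,:,::-1])
E
```

```text
at t14.0 gap0.0757 F0.0 [ 0.5122 -0.3653  0.0428] [ 0.6  0.3 -0.3]
grip t14.4 gap0.0526 F36.9 [ 0.5121 -0.3653  0.0428] [-0.2  0.9  4.6]
up t15.7 gap0.0525 F36.8 [ 0.5114 -0.3645  0.2189] [-0.6  0.1 -1.6]
True
down t18.8 gap0.0525 F37.2 [ 0.6582 -0.0535  0.0528] [-1.3 -0.3  3.5]
open t19.3 gap0.0656 F0.0 [ 0.6574 -0.0531  0.0518] [ 0.3  0.9 -0.5]
at t23.3 gap0.0719 F0.0 [ 0.4761 -0.2154  0.0456] [ 0.1 -0.1 -0.5]
grip t23.7 gap0.0474 F44.2 [ 0.4761 -0.2153  0.0457] [-0.6  0.4  6.7]
up t25.0 gap0.0475 F44.9 [ 0.4752 -0.2148  0.2192] [ 0.8  0.5 -1. ]
True
down t27.9 gap0.0475 F45.1 [0.6639 0.0283 0.0557] [-0.3 -0.6  4.3]
open t28.4 gap0.0617 F0.0 [0.663  0.0285 0.0547] [-0.1 -0.9 -0.4]
```

View pics/s2.png

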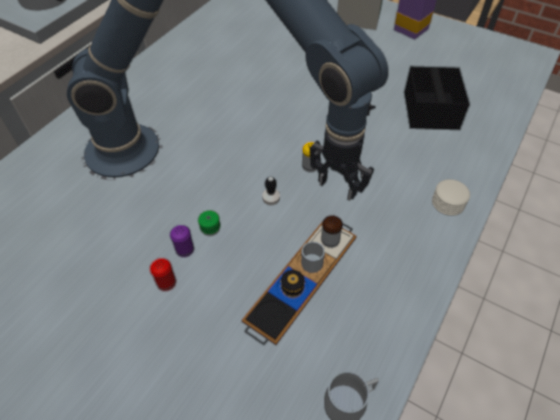

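Cup (313,258) and shaker (332,230) stand in their seats. Now the tamper, gripped at the thick part of its handle.

```bash
python3 - <<'E'
import job
from job import *
job.UP=.26
pick((.5208,.3765),.065,.062,60)
place(SEAT["black"],.065,.055)
p_=sense()["position"]; move_l(p_+[-.18,0,.1],feed=.25)
for n in("scene","top"):
    p,d=camera(n); P,col,uv=cloud(n,p,d)
    cv2.imwrite(f"pics/f_{n}.png",p[:,:,::-1])
    if n=="scene": cv2.imwrite("pics/f_crop.png",cv2.resize(p[210:350,230:370,::-1],(600,600),interpolation=cv2.INTER_CUBIC))
    P=P[P[:,2]<.12]
    for k,z0,z1,r in(("black",.014,.026,.027),("blue",.022,.049,.027),("cork",.022,.062,.0265),("white",.02,.066,.024)):
        c,N,e=fit(P,SEAT[k],z0,z1,r); T=P[np.hypot(*(P[:,:2]-c).T)<.02]; print(n,k,((c-SEAT[k])*1000).round(1),N,round(e,4),"top",np.percentile(T[:,2],95).round(3))
    for k in("small_tamper","cleaner"):
        print(k,fit(P,{"small_tamper":(.466,.0695),"cleaner":(.4967,.2247)}[k],*OBJ[k][1:])[0])
E
```

```text
at t33.1 gap0.0619 F0.0 [0.5212 0.3767 0.0657] [ 0.5 -0.2 -0.5]
grip t33.5 gap0.0363 F59.7 [0.5209 0.3767 0.0657] [-1.7 -0.8  5.7]
up t34.9 gap0.0362 F60.2 [0.5202 0.3763 0.2589] [-0.3 -0.5 -3.6]
True
down t39.0 gap0.0362 F60.9 [ 0.6467 -0.2171  0.0757] [-0.3  0.6  5.5]
open t39.5 gap0.0548 F0.0 [ 0.6457 -0.2161  0.0739] [-0.3  0.7 -0.5]
scene black [10.8 -0.9] 189 0.0044 top 0.098
scene blue [-1.3  0.9] 141 0.0004 top 0.057
scene cork [-0.7 -1.1] 392 0.0016 top 0.016
scene white [-1.5 -0.2] 217 0.0006 top 0.092
small_tamper [0.46439944 0.06978439]
cleaner [0.49549971 0.22406947]
top black [-9.8  1.9] 104 0.0038 top 0.1
top blue [1.3 1.8] 54 0.0004 top 0.06
top cork [-1.1  1.5] 144 0.0018 top 0.019
top white [0.9 0.6] 70 0.0004 top 0.094
small_tamper [0.46638058 0.07009629]
cleaner [0.49752764 0.22573462]
```

View pics/f_crop.png

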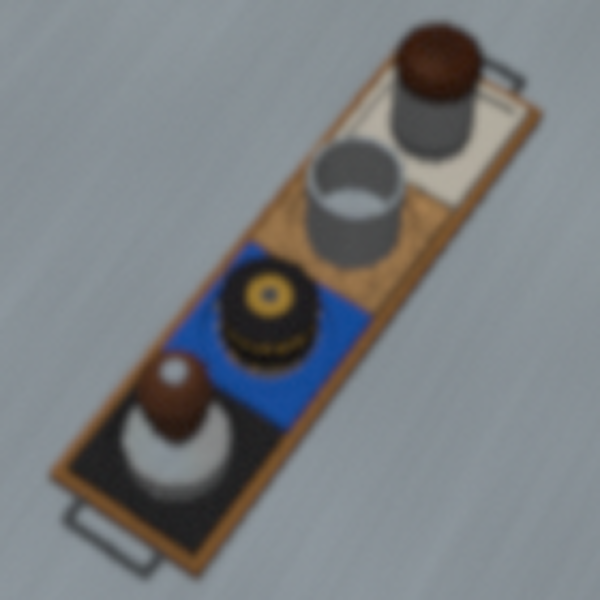

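View pics/f_scene.png

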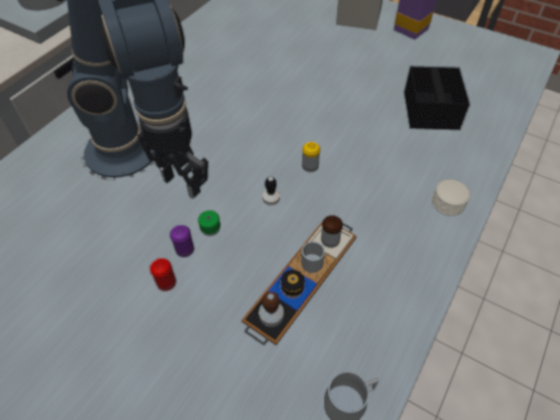

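All four stand in their seats: tamper at (175,430) in the crop, leveler (270,315), cup (355,205), shaker (435,95). The tamper base fit picked up the tray wall, so I check it once more using the handle and base brightness before handing in.

```bash
python3 - <<'E'
from job import *
s=SEAT["black"]
for n in("scene","top"):
    p,d=camera(n); P,col,uv=cloud(n,p,d)
    near=np.hypot(*(P[:,:2]-s).T)<.045; H=near&(P[:,2]>.068)&(P[:,2]<.12)
    print(n,"handle",((fit(P[H],s,.07,.088,.019)[0]-s)*1000).round(1))
    # base disc top: bright pixels projected on z=0.028
    c=camera_params(n); B=near&(P[:,2]<.04)&(col.min(1)>75)
    q=cv2.undistortPoints(uv[B].astype(float)[:,None],c["K"],c["dist"])[:,0]; r=np.c_[q,np.ones(len(q))]@c["rotation"].T
    X=(c["position"]+r*((.028-c["position"][2])/r[:,2])[:,None])[:,:2]
    (cx,cy),R=cv2.minEnclosingCircle((X*1000).astype(np.float32)); print("base",np.round([cx-s[0]*1000,cy-s[1]*1000,R],1),B.sum())
E
```

```text
scene handle [-1.7  2.1]
base [-0.1 -0.3 28.4] 313
top handle [1.5 1.9]
base [ 0.5  2.8 26.8] 162
```

```bash
python3 -c "
from rig import *
print(sense()['time_s']); print(finish_job())"
```

```text
42.0667
the job is handed in; nothing more can be done
None
```

I handed the job in at 42 s with all four tools standing in their own seats, each measured within about 3 mm of centre, and the small tamper and yellow-lidded shaker still where they stood; the hand-in returned no verdict.

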